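# Fit the ribbon die and hold the biscuit press open for filling

### The arm

A 6-joint arm with a two-finger parallel gripper is mounted at the origin on a cart in front of the work surface, level with it; the furniture and walls round the work are solid. World frame = base frame: x ahead of the robot, y to its left, z up, the work surface at z = 0. Lengths are in mm, angles in rad, forces in N, time in s.
With the tool pointing down it reaches from about 325 to 750 mm from the base axis. Payload 7.6 kg.
Tool frame: the origin (TCP) lies on the centre line of the jaws, within the pads' length; the fingertips stand 17 mm ahead of it and the grasp point (between the pads) lies 2 mm behind it; z points along the fingers, y is the line along which they close (so a half turn about z gives the same grasp; the last joint's range is limited). The gripper opens to 85 mm and grips with 20 to 120 N. Pads are 22 mm wide; open, the fingers measure 114 mm over their backs; the gripper's body (76 mm by 85 mm) begins 54 mm behind the grasp point. The pads swing forward as they close: fully open they stand 13 mm farther back than shut.
Start: joints at [-1.177, 0.052, 1.401, -0, 1.689, -0.07], TCP at [234.884, -469.546, 248.323] pointing down, gripper open.
Joint ranges: [-2.9, 2.9], [-0.91, 2.17], [0.12, 2.37], [-1.06, 4.2], [0.26, 2.73], [-2.93, 2.93]. Speed limits (rad/s): [2.57, 2.57, 3.01, 3.14, 3.14, 3.14].

### API

Orientations are given as a rotation vector (axis times angle).
In Python, from plant import bot gives the robot as it stands.
- The arm moves only by the tool creep_tool, called after "Call:" as name(argument=value, ...) on one line, values as JSON. Schema: {"type":"object","properties":{"rows":{"type":"array","items":{"type":"object","properties":{"wx":{"type":"number"},"wy":{"type":"number"},"wz":{"type":"number"},"dx":{"type":"number"},"dy":{"type":"number"},"dz":{"type":"number"},"jaw":{"type":"number"}},"additionalProperties":false,"required":["jaw"]},"minItems":1,"maxItems":10},"grip_force":{"type":"number"},"only":{"type":"string"},"quiet":{"type":"boolean"},"lines":{"type":"string"}},"required":["rows"],"additionalProperties":false}. rows is a list of rows, 1 to 10 of them, each an object with the fields wx, wy, wz (a rotation vector in fractions of the full range, 1 being pi/2 rad), dx, dy, dz (the shift in parts of the range, where 1.0 means 750 mm), jaw (the opening from 0.0 (shut) to 1.0 (fully open)); a field left out counts as zero (the opening has to be given); each row shifts and turns the commanded pose from where the row before left it, along the tool's axes as they then stand; what a row does not reach is not made up. A row lasts 1/12 s, in which the tool goes at most 41.7 mm and 0.125 rad, less where a joint would pass 70% of its speed; a pose out of reach is approached as far as the arm can. The fingers move at their own pace and stop on an object; grip_force is the grip in N (left out, the last holds). Time passes only in rows, so rows that do not move let the fingers close. The tool returns the time, the measured TCP pose, the force, the opening and the grip force at its end. only (a regular expression) keeps the lines of the reply that match it, lines (a string "A,B") keeps lines A to B, and quiet returns only ok. No shift or turn number may pass 1 either way. Input that does not fit is refused with a message, and nothing moves.
- bot.read_state(): the state, without advancing time (a new reading comes with each control period).
- bot.get_image(name): name is "side" or "top"; returns a dict with "img" (480x640x3 uint8, blue, green, red), "fx", "fy", "cx", "cy" (pixels), "rvec" (rotation vector, rad) and "tvec" (3), from world to camera coordinates, as OpenCV has them. Camera axes: x right, y down, z forward; pixel columns grow to the right and rows downward; lengths in mm; the calibration is good to about 2 mm. A picture is of the moment at which its call begins. There is no depth.
- bot.finish_job(): hands the job in; it is judged then, once.
The state is a dict: "clock": time; "q": joint angles; "dq": joint speeds; "joint_torque": joint torques, N m; "position": TCP position; "tcp_rot": TCP orientation; "ft_force": force on the tool from outside, world axes, zero at the start; "moment": the same for the moment, N m; "gripper_width": opening from 0.0 (shut) to 1.0 (fully open); "grip_force": force on a finger pad.
Only numpy, scipy, OpenCV 4.12 (cv2) and the standard library are available. Lean on these libraries where they do the work, as an engineer would, in place of code of your own. Each camera call takes 0.05 s, during which the arm holds its last target. There are 200 camera calls.

### The job

Get the biscuit press ready for filling: take the ribbon die (the plate with one long slit) out of the wooden die block, stand it in the slot at the outlet end of the press, fully down, and let go of it. Then pull the press's spring-loaded plunger back by its upright black grip until the dark line across the white pusher block is level with the pointer on the trough rim, and finish while still gripping it and holding it there, because I need the trough open to fill it. Leave the other dies, the pointer and the things around as they are.

Things in the scene. Friction and masses are not known exactly. Their poses are not given: they have to be found in the camera images.
- press: the biscuit press, fixed: grey base plate 290 x 96 mm and on it an open steel trough (46 mm wide inside, floor 45 mm, rims 91 mm above the table), an aluminium die slot at one end, a spring barrel and black grip at the other. Origin on the table under the trough's middle line; x runs along the trough to the die slot (outlet), -x to the grip; the base spans x = -120 to +170 mm
- die_seat (a point): middle of the die slot's bottom, 110 mm along the press's x, 45 mm above the table; axes as the press's. The slot, open at the top, takes a die on edge, its faces square to x: 10 mm wide (x), 60 mm long (y). Only the die's side edges run in it, between lips flared at the top that end 97 mm above the table; a seated die reaches 113 mm. The resting pusher is 25 mm behind it, top at 87 mm
- ribbon_die: the steel ribbon die: a plate 6 mm thick, 56 mm wide, 68 mm tall with one slit 37 x 9 mm across it; about 90 g. Origin at the middle of its lower edge, z up along its height, x square to its faces, y along its width. It starts standing in one of the block's three slots, the lower 13 mm sunk; front and back are alike, either may face the outlet
- round_die: a die of the same outer size with one round hole of 28 mm; origin and axes as for the ribbon die; leave it in the block
- finger_die: a die of the same outer size with a row of three round 11 mm holes; origin and axes as for the ribbon die; leave it in the block
- die_block: the wooden die block, fixed, 50 mm (x) x 215 mm (y) x 22 mm high, origin at the centre of its underside; three slots side by side along y, 68 mm apart, each 8 mm wide (x), 60 mm long (y) and 13 mm deep, so the dies stand on edge 9 mm above the table with their faces to x and reach up to 77 mm
- plunger: the spring-return plunger: white pusher block in the trough, steel rod out through the spring barrel, black upright grip. Its frame is the press's when at rest and moves with it as it is pulled along the press's -x, at most 95 mm; the spring draws it home with about 3 N at rest, 0.11 N more per mm (about 10 N at 60 mm)
- plunger_grip (a point): point to grip on the plunger's upright black grip, on its middle line, 111 mm above the table, 174 mm along the press's -x at rest; axes as the press's. The grip is 14 mm thick (x), 44 mm wide (y), its top at 131 mm; at rest its face is 52 mm from the end of the spring barrel (barrel top 82 mm); the rod passes 44 mm below this point
- plunger_line (a point): middle of the dark line across the top of the white pusher block (block 20 mm long, 44 mm wide), axes as the press's; with the plunger at rest 70 mm along the press's x
- pointer_tip (a point): tip of the dark metal pointer on the black rider that is clamped on the trough's rim (press's +y side), axes as the press's; the rider is set anew each time, 44 to 76 mm behind the plunger line's rest place, and is not to be moved. The line is level with the pointer when both have the same x along the press
- jar_white_cap: bystander: spice jar with white cap, 56 mm across, 111 mm tall; origin at the centre of its underside
- jar_black_cap: bystander: spice jar with black cap, 51 mm across, 81 mm tall; origin at the centre of its underside
- measuring_jug: bystander: clear measuring jug with handle, 120 x 169 x 135 mm tall; origin at the centre of its underside
- scraper: bystander: long scraper with black handle lying flat, 297 x 52 x 16 mm, along its x; origin at the centre of its underside
- mug: bystander: white mug with handle, 92 x 123 x 95 mm tall; origin at the centre of its underside
- nut_tin: bystander: small rectangular tin, 36 x 56 x 67 mm tall; origin at the centre of its underside

How it is judged (in metres and radians):
On the way, in this order (a step that is already met when the one before it is completed fails the run):
1. the ribbon die stands fully down in the press's slot and has been let go (x of ribbon_die in the frame of die_seat between -0.005 and 0.005 m and y of ribbon_die in the frame of die_seat between -0.006 and 0.006 m and z of ribbon_die in the frame of die_seat between -0.004 and 0.004 m and angle between ribbon_die's own z axis and vertical below 0.12 rad and angle between the x axis of ribbon_die and the x axis of press, either way round below 0.15 rad and contact force between the fingers and ribbon_die below 0.2 N), for 0.2 s.
2. the plunger, in the fingers, is drawn back to the pointer (all of step 1 and x of plunger_line in the frame of pointer_tip between -0.005 and 0.005 m and contact force between the fingers and plunger above 3 N), for 0.5 s.
At the end, for the whole second after the job is handed in: The ribbon die stands upright in the die slot, within 4 mm of its bottom and 6 mm of its middle, released and still; the fingers still grip the plunger (more than 3 N) and hold it at rest with its line within 5 mm of the pointer tip along the press (all of step 2 and linear speed of plunger below 0.01 m/s and linear speed of ribbon_die below 0.02 m/s); the arm keeps its last pose, push and grip.
It fails at once if another die was taken out or pushed about (20 mm) (distance of any of round_die, finger_die from where it was at the start of the episode above 0.02 m).
It fails at once if the pointer was shifted (4 mm) (distance of pointer_tip from where it was at the start of the episode above 0.004 m).
It fails at once if a thing standing around was knocked away (30 mm) (distance of any of jar_white_cap, jar_black_cap, measuring_jug, scraper, mug, nut_tin from where it was at the start of the episode above 0.03 m).
It also fails if it takes over 64 s, if anything falls off the work surface, if the arm or the gripper's body presses on something with over 40 N, if the wrist force passes 120 N, or if a joint passes its speed limit or range.

## Working session

There is one attempt and no reset: what is moved stays moved. The work goes in short steps, Python scripts to look and compute and a tool call to move; the robot and the scene stay as the last step left them, time stands still between calls to the robot, and variables do not carry over. Pictures are saved under pics/ and viewed, at most 10 in all, crops included, and the job is handed in when it is done.

```bash
ls; mkdir -p pics; python3 - <<'E'
from plant import bot
import cv2,pickle
d={}
for n in("side","top"):
    r=bot.get_image(n);d[n]=r;cv2.imwrite(f"pics/{n}0.png",r["img"])
    print({k:v for k,v in r.items() if k!="img"})
pickle.dump(d,open("im0.pkl","wb"))
print(bot.read_state())
E
```

```text
pics
plant.py
{'fx': 433.4006797031721, 'fy': 433.4006797031721, 'cx': 315.5792085631672, 'cy': 236.13260325385312, 'rvec': array([ 0.02761141,  2.61296451, -1.69890589]), 'tvec': array([ 564.32468877,  101.80648073, 1107.41259402])}
{'fx': 499.16489596091355, 'fy': 499.16489596091355, 'cx': 320.57415181526665, 'cy': 243.46786919473126, 'rvec': array([ 2.10774478, -2.16476544,  0.22465474]), 'tvec': array([6.89374106e-01, 5.65354673e+02, 1.25260951e+03])}
{'clock': 0.1, 'q': array([-1.17729658e+00,  5.27540267e-02,  1.40161562e+00, -1.86857893e-05,
        1.68860704e+00, -7.02721907e-02]), 'dq': array([ 0.00103295, -0.0007177 , -0.00168357, -0.00105521,  0.00127043,
        0.00125882]), 'joint_torque': array([ 1.02863927e-03, -3.82583642e+01, -3.60985315e+01, -9.07683648e-05,
        4.80101444e-03, -5.83961359e-07]), 'position': array([ 234.78043095, -469.30335613,  247.57079905]), 'tcp_rot': array([-3.05618124e+00, -7.21663579e-01,  3.78431166e-04]), 'ft_force': array([ 0.56895791,  0.69494645, -0.23933716]), 'moment': array([-0.01024585, -0.01640477, -0.00143766]), 'grip_force': 0.0, 'gripper_width': 0.9977532151370554}
```

View pics/top0.png

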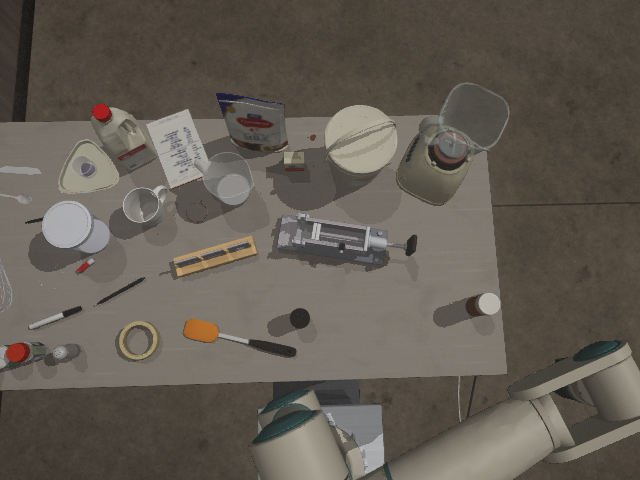

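View pics/side0.png

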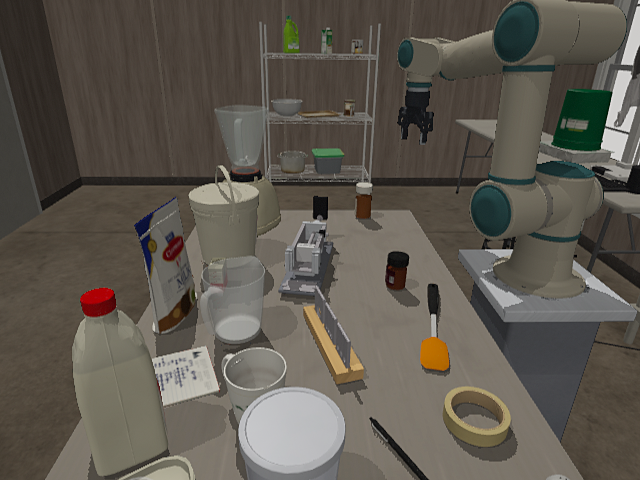

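The top view shows the press near (335,240) with the outlet to the left and the grip at (412,244). The die block is at (215,257). The side view shows the dies edge-on at (335,330). Next I'll zoom in.

```bash
python3 - <<'E'
import cv2,pickle
import numpy as np
d=pickle.load(open("im0.pkl","rb"))
t,s=d["top"]["img"],d["side"]["img"]
cv2.imwrite("pics/a.png",cv2.resize(t[195:285,265:425],None,fx=5,fy=5,interpolation=cv2.INTER_CUBIC))
a=cv2.resize(t[225:285,160:270],None,fx=5,fy=5,interpolation=cv2.INTER_CUBIC)
b=cv2.resize(s[280:390,295:375],None,fx=5,fy=5,interpolation=cv2.INTER_CUBIC)
o=np.zeros((550,790+170,3),np.uint8);o[:300,:550]=a;o[:550,560:960]=b
cv2.imwrite("pics/b.png",cv2.resize(o,None,fx=.8,fy=.8,interpolation=cv2.INTER_AREA))
E
```

```text
(no output)
```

View pics/a.png

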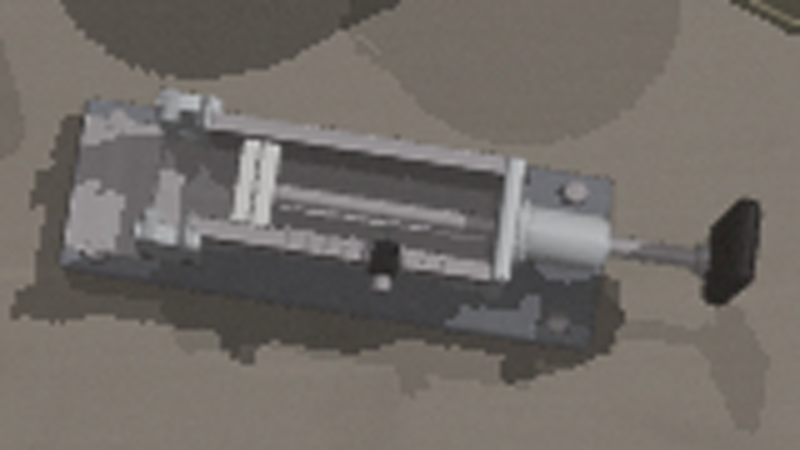

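View pics/b.png

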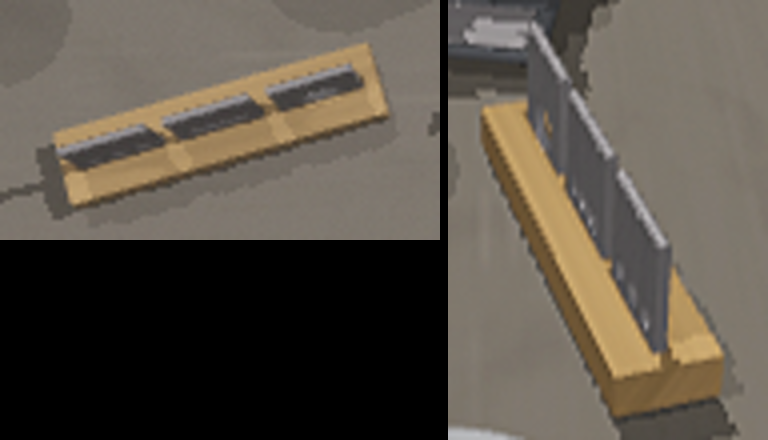

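Top crop: the dark line on the pusher is at about (257,183), the black rider at (385,258) and the grip at (735,250). In the side crop the far die shows a wood-coloured hole and the other two can't be told apart. I'll calibrate poses next and rectify the die faces.

```bash
cat >h.py <<'E'
import cv2,pickle,numpy as np
def K(r): return np.array([[r["fx"],0,r["cx"]],[0,r["fy"],r["cy"]],[0,0,1.]])
def P(r): 
    R=cv2.Rodrigues(np.array(r["rvec"]))[0]; return K(r)@np.c_[R,r["tvec"]]
def ray(r,u,v,z):
    H=P(r); H=np.c_[H[:,0],H[:,1],H[:,2]*z+H[:,3]]
    w=np.linalg.solve(H,[u,v,1]); return w[:2]/w[2]
def proj(r,X):
    w=P(r)@np.r_[X,1]; return w[:2]/w[2]
E
python3 - <<'E'
from h import *
d=pickle.load(open("im0.pkl","rb"));t,s=d["top"],d["side"]
for n,r in d.items(): print(n,"cam",(-cv2.Rodrigues(r["rvec"])[0].T@r["tvec"]).round())
A=lambda x,y:(265+(x-2)/5,195+(y-2)/5); B=lambda x,y:(160+(x-1.5)/4,225+(y-1.5)/4)
for p in[(53,133),(368,43),(388,113),(72,205)]: print("block22",ray(t,*B(*p),22).round(1))
for p in[(60,152),(155,127),(164,125),(258,98),(268,92),(355,66)]: print("die77",ray(t,*B(*p),77).round(1))
for p in[(257,183)]: print("line87",ray(t,*A(*p),87).round(1))
for p in[(385,258)]: print("rider~100",ray(t,*A(*p),100).round(1))
for p in[(185,104),(168,232)]: print("lips97",ray(t,*A(*p),97).round(1))
for p in[(215,118),(500,163),(192,234),(497,272)]: print("rim91",ray(t,*A(*p),91).round(1))
for p in[(750,200),(725,303),(758,203),(742,300)]: print("grip131",ray(t,*A(*p),131).round(1))
for p in[(88,100),(62,268),(590,345),(613,180)]: print("base10",ray(t,*A(*p),10).round(1))
E
```

```text
side cam [598. 954. 536.]
top cam [ 327.   22. 1335.]
block22 [541.6 376.2]
block22 [597.3 168.6]
block22 [549.5 155.5]
block22 [493.5 362.7]
die77 [520.4 356.7]
die77 [534.9 297.3]
die77 [536.  291.6]
die77 [551.9 232.3]
die77 [555.7 226. ]
die77 [571.2 170.8]
line87 [590.9  -2.6]
rider~100 [548.  -65.8]
lips97 [630.7  33.1]
lips97 [564.6  43.1]
rim91 [624.5  18. ]
rim91 [ 597.5 -127. ]
rim91 [564.4  31.1]
rim91 [ 541. -123.]
grip131 [ 567.1 -245.3]
grip131 [ 515.9 -229.7]
grip131 [ 565.5 -249.2]
grip131 [ 517.2 -238.2]
base10 [655.6  86.6]
base10 [563. 102.]
base10 [ 513.9 -180.7]
base10 [ 604.2 -198. ]
```

```bash
python3 - <<'E'
from h import *
d=pickle.load(open("im0.pkl","rb"));t,s=d["top"],d["side"]
# press-plane rectification, 2px/mm ; press x -> right, press y -> up; x -200..130, y -60..60
O=np.array([579.8,-72.1]);ex=np.array([.174,.985]);ey=np.array([-.985,.174])
def rect(z,sc,x0,x1,y0,y1):
    c=[(x0,y1),(x1,y1),(x1,y0),(x0,y0)]
    src=np.float32([proj(t,np.r_[O+a*ex+b*ey,z]) for a,b in c]);W,Hh=int((x1-x0)*sc),int((y1-y0)*sc)
    return cv2.warpPerspective(t["img"],cv2.getPerspectiveTransform(src,np.float32([(0,0),(W,0),(W,Hh),(0,Hh)])),(W,Hh),flags=cv2.INTER_CUBIC)
a=rect(91,2.5,-190,130,-50,50)
a=np.clip(a.astype(float)*1.5,0,255).astype(np.uint8)
g=np.clip(255*(rect(91,5,-30,60,-10,45)/255.)**.5,0,255).astype(np.uint8)
# die faces from side (faces to block x, higher-x side? cam x=598)
D=[((520.4,356.7),(534.9,297.3)),((536,291.6),(551.9,232.3)),((555.7,226),(571.2,170.8))]
bx=np.array([.966,.259])
fs=[]
for p,q in D:
    p,q=np.array(p),np.array(q)
    c=[np.r_[p,77],np.r_[q,77],np.r_[q,22],np.r_[p,22]]
    src=np.float32([proj(s,X) for X in c])
    fs.append(cv2.warpPerspective(s["img"],cv2.getPerspectiveTransform(src,np.float32([(20,20),(132,20),(132,130),(20,130)])),(150,150),flags=cv2.INTER_CUBIC))
f=np.hstack(fs)
o=np.zeros((550,800,3),np.uint8);o[:250,:800]=a;o[255:255+150,:450]=f;h,w=g.shape[:2];o[270:270+275,460:460+340]=g[:,:340]
cv2.imwrite("pics/c.png",o)
E
```

```text
(no output)
```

View pics/c.png

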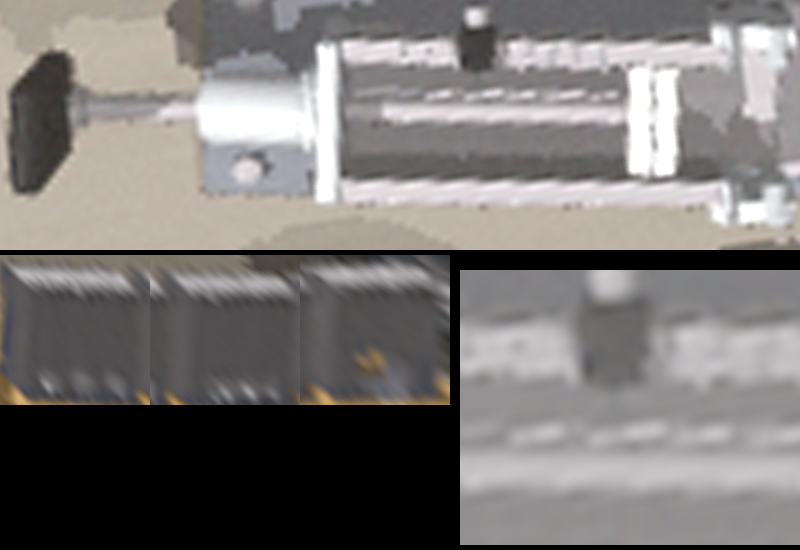

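The rectified press lies true, with its line at x≈70.8 and y offset about +1.5 mm. The rider is centred at column 478, so x≈1. The right-hand die is the round one. I need more contrast to tell the left and middle dies apart.

```bash
python3 - <<'E'
from h import *
d=pickle.load(open("im0.pkl","rb"));t,s=d["top"]["img"],d["side"]["img"]
f=lambda i:np.clip((i.astype(float)-40)*1.7,0,255).astype(np.uint8)
a=cv2.resize(f(s[295:375,308:352]),None,fx=7,fy=7,interpolation=cv2.INTER_NEAREST)
b=cv2.resize(f(t[232:275,168:258]),None,fx=5,fy=5,interpolation=cv2.INTER_NEAREST)
o=np.zeros((565,780,3),np.uint8);o[:a.shape[0],:a.shape[1]]=a;o[:b.shape[0],320:320+b.shape[1]]=b
cv2.imwrite("pics/d.png",o)
E
```

```text
(no output)
```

View pics/d.png

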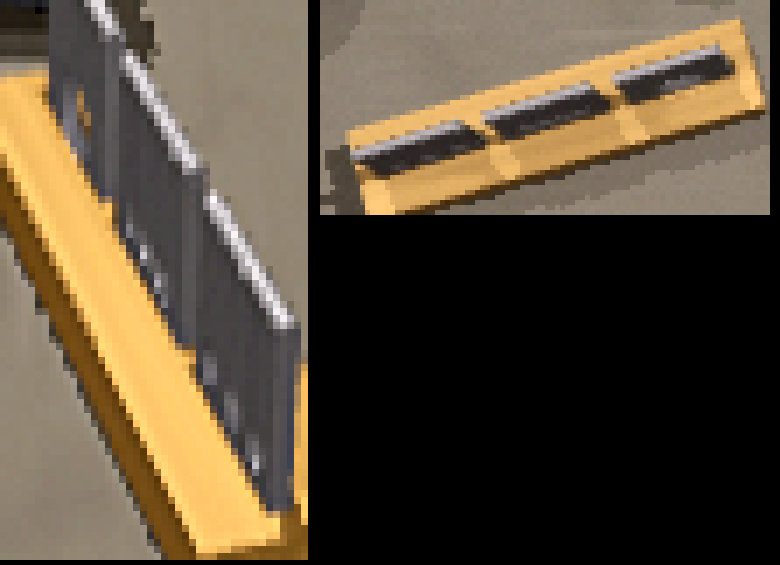

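Near die: three separate elongated spots, so it is the finger die. Middle die: one continuous bright streak at about (150,270), the slit, so it is the ribbon die. Far die: round hole with wood visible through it. Now I'll measure the middle die and plan the move.

```bash
cat >>h.py <<'E'
from scipy.spatial.transform import Rotation as Ro
def plan(pos,yaw):
    "deltas: turn about tool z so tool y lies along yaw (mod pi), then move in turned tool axes"
    from plant import bot
    s=bot.read_state();R=Ro.from_rotvec(s["tcp_rot"]).as_matrix()
    cy=np.arctan2(R[1,1],R[0,1]);e=(yaw-cy+np.pi/2)%np.pi-np.pi/2
    tz=-e # tool z down
    R2=R@Ro.from_rotvec([0,0,tz]).as_matrix()
    # rotation fully levelled target
    yv=np.array([np.cos(cy+e),np.sin(cy+e),0]);zv=np.array([0,0,-1.]);Rt=np.c_[np.cross(yv,zv),yv,zv]
    print("turn",Ro.from_matrix(R.T@Rt).as_rotvec().round(4),"move",(Rt.T@(np.array(pos)-s["position"])).round(1),"pos",s["position"].round(1),"yaw",np.degrees(cy).round(2),"tilt",np.degrees(np.arccos(-R[2,2])).round(2),"q",s["q"].round(2),"F",s["ft_force"].round(1),"w",round(s["gripper_width"],3),"gf",round(s["grip_force"],1),"t",round(s["clock"],2))
E
python3 - <<'E'
from h import *
d=pickle.load(open("im0.pkl","rb"));t,s=d["top"],d["side"]
for p in[(128,55),(198,168)]: print("side die77",ray(s,308+p[0]/7-.5,295+p[1]/7-.5,77).round(1))
B=lambda x,y:(168+(x-320)/5-.5,232+y/5-.5)
for p in[(485,120),(590,88),(595,95),(485,126)]: print("top die77",ray(t,*B(*p),77).round(1))
# stripe: bright pixels of top view
g=cv2.cvtColor(t["img"],cv2.COLOR_BGR2HSV)
m=((g[...,1]<40)&(g[...,2]>110)).astype(np.uint8);m[:240]=0;m[266:]=0;m[:,:170]=0;m[:,256:]=0
n,l,st,c=cv2.connectedComponentsWithStats(m)
for i in range(1,n):
    if st[i,4]>8:
        p=np.argwhere(l==i)[:,::-1].astype(np.float32);(cx,cy),wh,an=cv2.minAreaRect(p);print(st[i],c[i],ray(t,cx,cy,77).round(1))
plan((544,262,150),np.radians(15))
E
```

```text
side die77 [552.3 237.8]
side die77 [536.7 292.2]
top die77 [537.  291.9]
top die77 [552.2 239. ]
top die77 [548.5 236.4]
top die77 [533.9 291.9]
[170 240  63  22 618] [190.75080906 246.01941748] [549.8 290.9]
[227 241  21   8  38] [236.81578947 244.31578947] [563.6 199.9]
[201 249  21   7  37] [210.78378378 251.91891892] [545.7 265.6]
[174 256  22   8  40] [184.4   259.575] [527.6 332. ]
[222 256  34  10 182] [243.78571429 261.98901099] [521.7 195.8]
turn [-1.1000e-03 -1.0000e-03 -1.3688e+00] move [626.4 488.   97.6] pos [ 234.8 -469.3  247.6] yaw -63.43 tilt 0.08 q [-1.18  0.05  1.4  -0.    1.69 -0.07] F [ 0.6  0.7 -0.2] w 0.998 gf 0.0 t 0.1
```

The rows are not in the units I measure in: shifts go in shares of 750 mm and turns go in shares of pi/2 rad. I convert before sending: -0.1244 rad is -0.0792.

Call:
creep_tool(rows=[{"wz": -0.0792, "jaw": 0.6}, {"wz": -0.0792, "jaw": 0.6}, {"wz": -0.0792, "jaw": 0.6}, {"wz": -0.0792, "jaw": 0.6}, {"wz": -0.0792, "jaw": 0.6}, {"wz": -0.0792, "jaw": 0.6}, {"wz": -0.0792, "jaw": 0.6}, {"wz": -0.0792, "jaw": 0.6}, {"wz": -0.0792, "jaw": 0.6}, {"wz": -0.0792, "jaw": 0.6}], grip_force=40)

```text
clock: 0.93
position: [234.8, -469.4, 247.8]
tcp_rot: [-2.056, -2.374, -0.001]
ft_force: [1.1, 0.5, 0.5]
gripper_width: 0.598
grip_force: 0.0
```

Call:
creep_tool(rows=[{"wz": -0.0792, "jaw": 0.6}, {"dx": 0.0413, "dy": 0.0325, "jaw": 0.6}, {"dx": 0.0413, "dy": 0.0325, "jaw": 0.6}, {"dx": 0.0413, "dy": 0.0325, "jaw": 0.6}, {"dx": 0.0413, "dy": 0.0325, "jaw": 0.6}, {"dx": 0.0413, "dy": 0.0325, "jaw": 0.6}, {"dx": 0.0413, "dy": 0.0325, "jaw": 0.6}, {"dx": 0.0413, "dy": 0.0325, "jaw": 0.6}, {"dx": 0.0413, "dy": 0.0325, "jaw": 0.6}, {"dx": 0.0413, "dy": 0.0325, "jaw": 0.6}])

```text
clock: 1.77
position: [375.0, -141.4, 248.1]
tcp_rot: [1.913, 2.492, -0.0]
ft_force: [0.1, 0.7, 0.3]
gripper_width: 0.602
grip_force: 0.0
```

Call:
creep_tool(rows=[{"dx": 0.0413, "dy": 0.0325, "jaw": 0.6}, {"dx": 0.0413, "dy": 0.0325, "jaw": 0.6}, {"dx": 0.0413, "dy": 0.0325, "jaw": 0.6}, {"dx": 0.0413, "dy": 0.0325, "jaw": 0.6}, {"dx": 0.0413, "dy": 0.0325, "dz": 0.0067, "jaw": 0.6}, {"dx": 0.0413, "dy": 0.0325, "dz": 0.0133, "jaw": 0.6}, {"dx": 0.0413, "dy": 0.0325, "dz": 0.02, "jaw": 0.6}, {"dx": 0.0413, "dy": 0.0325, "dz": 0.0267, "jaw": 0.6}, {"dx": 0.0413, "dy": 0.0325, "dz": 0.0267, "jaw": 0.6}, {"jaw": 0.6}])

```text
clock: 2.6
position: [511.7, 182.7, 174.0]
tcp_rot: [-1.903, -2.491, 0.011]
ft_force: [0.6, 0.1, -1.0]
gripper_width: 0.602
grip_force: 0.0
```

```bash
python3 -c "
from h import *
plan((544.7,265.2,74),np.radians(15.25))"
```

```text
turn [-0.0097 -0.0015 -0.0001] move [ 70.9  53.5 100. ] pos [511.7 182.7 174. ] yaw 15.25 tilt 0.56 q [0.27 0.15 1.45 0.   1.56 0.01] F [ 0.6  0.1 -1. ] w 0.602 gf 0.0 t 2.6
```

Call:
creep_tool(rows=[{"jaw": 0.6}, {"jaw": 0.6}, {"jaw": 0.6}, {"jaw": 0.6}])

```text
clock: 2.93
position: [513.3, 177.4, 182.2]
tcp_rot: [1.914, 2.489, 0.003]
ft_force: [-0.5, -0.2, 0.0]
gripper_width: 0.6
grip_force: 0.0
```

```bash
python3 -c "
from h import *
plan((544.7,265.2,74),np.radians(15.25))"
```

```text
turn [ 0.0024  0.0002 -0.0062] move [ 76.4  53.4 108.2] pos [513.3 177.4 182.2] yaw 14.89 tilt 0.14 q [ 0.26  0.13  1.45 -0.    1.56  0.  ] F [-0.5 -0.2  0. ] w 0.6 gf 0.0 t 2.93
```

Scaled: 26.4 mm is 0.0352, 25 mm is 0.0333, -0.006 rad is -0.0038.

Call:
creep_tool(rows=[{"wz": -0.0038, "dx": 0.0333, "dy": 0.024, "dz": 0.0067, "jaw": 0.6}, {"dx": 0.0333, "dy": 0.024, "dz": 0.02, "jaw": 0.6}, {"dx": 0.0352, "dy": 0.0232, "dz": 0.024, "jaw": 0.6}, {"dz": 0.0133, "jaw": 0.6}, {"jaw": 0.6}, {"jaw": 0.6}, {"jaw": 0.6}, {"jaw": 0.6}])

```text
clock: 3.6
position: [545.1, 265.1, 134.9]
tcp_rot: [1.906, 2.495, 0.004]
ft_force: [-0.2, -0.3, 0.7]
gripper_width: 0.602
grip_force: 0.0
```

```bash
python3 - <<'E'
from h import *
from plant import bot
r=bot.get_image("top");s=bot.get_image("side");pickle.dump({"top":r,"side":s},open("im1.pkl","wb"))
a=cv2.resize(r["img"][200:290,160:280],None,fx=4,fy=4);b=cv2.resize(s["img"][230:370,280:370],None,fx=3.4,fy=3.4)
o=np.zeros((480,790,3),np.uint8);o[:360,:480]=a;o[:b.shape[0],484:484+b.shape[1]]=b
cv2.imwrite("pics/e.png",o)
plan((544.7,265.2,74),np.radians(15.25))
E
```

```text
turn [ 0.0024 -0.0002  0.0001] move [-0.2 -0.3 60.4] pos [545.  265.4 134.4] yaw 15.26 tilt 0.14 q [ 0.39  0.34  1.3  -0.    1.5   0.13] F [ 0.7  0.5 -0.2] w 0.601 gf 0.0 t 3.7
```

View pics/e.png

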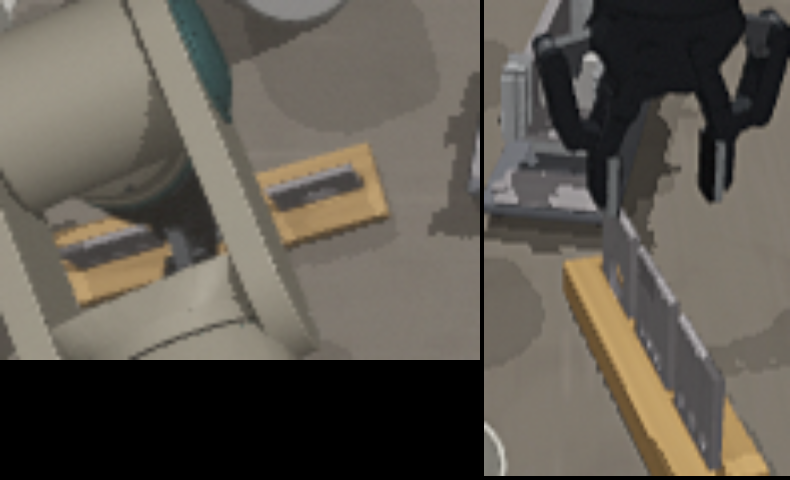

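The side view shows the open fingers (tips at (612,195) and (715,195)) straddling the block above the middle die. The arm hides the die in the top view. I'll go down and grip.

Scaled: 20 mm is 0.0267, 15 mm is 0.02.

Call:
creep_tool(rows=[{"dz": 0.0267, "jaw": 0.6}, {"dz": 0.0267, "jaw": 0.6}, {"dz": 0.02, "jaw": 0.6}, {"dz": 0.0067, "jaw": 0.6}, {"jaw": 0.6}, {"jaw": 0.6}, {"jaw": 0.6}])

```text
clock: 4.28
position: [545.3, 266.3, 74.6]
tcp_rot: [1.905, 2.496, 0.004]
ft_force: [-0.8, 0.2, 0.6]
gripper_width: 0.596
grip_force: 0.0
```

Call:
creep_tool(rows=[{"jaw": 0}, {"jaw": 0}, {"jaw": 0}, {"jaw": 0}, {"jaw": 0}, {"jaw": 0}, {"jaw": 0}, {"jaw": 0}], grip_force=40)

```text
clock: 4.95
position: [544.8, 266.2, 73.3]
tcp_rot: [1.905, 2.497, 0.001]
ft_force: [1.1, 0.5, 3.7]
gripper_width: 0.062
grip_force: 42.2
```

```bash
python3 -c "
from h import *
plan((544.7,265.2,74),np.radians(15.25))"
```

```text
turn [ 0.001  -0.0001  0.0012] move [-0.9 -0.3 -0.7] pos [544.8 266.2  73.3] yaw 15.32 tilt 0.06 q [ 0.39  0.4   1.36 -0.    1.39  0.13] F [1.1 0.5 3.7] w 0.062 gf 42.2 t 4.95
```

Scaled: -20 mm is -0.0267, -15 mm is -0.02.

Call:
creep_tool(rows=[{"dz": -0.02, "jaw": 0}, {"dz": -0.0267, "jaw": 0}, {"dz": -0.0267, "jaw": 0}, {"dz": -0.0267, "jaw": 0}, {"dz": -0.0267, "jaw": 0}, {"dz": -0.0267, "jaw": 0}, {"dz": -0.02, "jaw": 0}, {"jaw": 0}, {"jaw": 0}])

```text
clock: 5.7
position: [544.4, 266.1, 202.6]
tcp_rot: [1.905, 2.498, 0.0]
ft_force: [0.0, 0.3, -1.3]
gripper_width: 0.056
grip_force: 41.7
```

```bash
python3 - <<'E'
from h import *
d=pickle.load(open("im0.pkl","rb"));t=d["top"]
O=np.array([579.8,-72.1]);ex=np.array([.174,.985]);ey=np.array([-.985,.174])
G=cv2.cvtColor(t["img"],cv2.COLOR_BGR2GRAY).astype(np.float32)
def S(z,X,Y):
    X,Y=np.meshgrid(X,Y);W=O[:,None,None]+ex[:,None,None]*X+ey[:,None,None]*Y
    p=P(t);w=np.einsum('ij,jab->iab',p,np.stack([W[0],W[1],X*0+z,X*0+1]));return cv2.remap(G,(w[0]/w[2]).astype(np.float32),(w[1]/w[2]).astype(np.float32),1)
Y=np.arange(-45,46.)
for a,b in((-25,-8),(12,55)): print("rim y prof",a,b,[(int(y),int(v)) for y,v in zip(Y,S(91,np.arange(a,b),Y).mean(1)) if abs(y)>17 and abs(y)<40])
X=np.arange(55,86.);print("line x",[(int(x),int(v)) for x,v in zip(X,S(87,X,np.arange(-15,16.)).mean(0))])
Y=np.arange(-32,33.);print("pusher y",[(int(y),int(v)) for y,v in zip(Y,S(87,np.arange(62,78.),Y).mean(1)) if abs(y)>14])
X=np.arange(85,130.)
for y in(-36,-32,-28,28,32,36): print("lip",y,S(97,X,[y-1,y,y+1.]).mean(0).astype(int))
X=np.arange(-25,25.);print("rider z95",[(int(x),int(v)) for x,v in zip(X,S(97,X,np.arange(24,34.)).mean(0))]);print("tip z91",S(91,X,np.arange(14,20.)).mean(0).astype(int))
plan((598,38,200),np.radians(80))
E
```

```text
rim y prof -25 -8 [(-39, 121), (-38, 121), (-37, 121), (-36, 122), (-35, 122), (-34, 122), (-33, 122), (-32, 125), (-31, 132), (-30, 139), (-29, 144), (-28, 145), (-27, 146), (-26, 147), (-25, 147), (-24, 142), (-23, 126), (-22, 100), (-21, 78), (-20, 67), (-19, 65), (-18, 65), (18, 84), (19, 84), (20, 84), (21, 85), (22, 87), (23, 93), (24, 108), (25, 127), (26, 140), (27, 144), (28, 143), (29, 141), (30, 141), (31, 143), (32, 141), (33, 126), (34, 101), (35, 80), (36, 71), (37, 70), (38, 69), (39, 67)]
rim y prof 12 55 [(-39, 121), (-38, 121), (-37, 121), (-36, 121), (-35, 121), (-34, 121), (-33, 122), (-32, 128), (-31, 136), (-30, 141), (-29, 143), (-28, 144), (-27, 145), (-26, 146), (-25, 146), (-24, 138), (-23, 120), (-22, 94), (-21, 74), (-20, 65), (-19, 64), (-18, 64), (18, 83), (19, 83), (20, 85), (21, 88), (22, 97), (23, 110), (24, 125), (25, 135), (26, 138), (27, 138), (28, 137), (29, 138), (30, 139), (31, 140), (32, 135), (33, 117), (34, 
[... 2175 characters left out ...]
 121), (-8, 115), (-7, 102), (-6, 77), (-5, 55), (-4, 49), (-3, 47), (-2, 46), (-1, 46), (0, 46), (1, 46), (2, 46), (3, 46), (4, 46), (5, 47), (6, 52), (7, 60), (8, 73), (9, 85), (10, 95), (11, 100), (12, 105), (13, 115), (14, 126), (15, 136), (16, 138), (17, 140), (18, 141), (19, 139), (20, 135), (21, 129), (22, 126), (23, 125), (24, 129)]
tip z91 [88 88 87 87 86 85 84 84 85 86 86 88 89 90 91 90 88 88 88 87 86 85 83 83
 82 81 80 82 84 87 89 91 92 93 94 93 90 88 88 89 88 87 85 86 87 87 88 88
 88 88]
turn [ 2.0000e-04  2.0000e-04 -1.1288e+00] move [ -92.3 -215.3    2.6] pos [544.4 266.1 202.6] yaw 15.32 tilt 0.02 q [ 0.39  0.3   1.22 -0.    1.63  0.13] F [ 0.   0.3 -1.3] w 0.056 gf 41.7 t 5.7
```

```bash
python3 - <<'E'
from h import *
d=pickle.load(open("im0.pkl","rb"))
O=np.array([579.8,-72.1]);a=np.radians(79.7);ex=np.array([np.cos(a),np.sin(a)]);ey=np.array([-ex[1],ex[0]]);O=O+.9*ex+1.0*ey
print(O,O+110*ex)
def crop(r,x0,y0,w,h,k):
    im=cv2.resize(r["img"][y0:y0+h,x0:x0+w],None,fx=k,fy=k,interpolation=cv2.INTER_CUBIC);im=np.clip(im*1.3,0,255).astype(np.uint8)
    for X,Y,c in[(105,-30,(0,0,255)),(115,-30,(0,0,255)),(115,30,(0,0,255)),(105,30,(0,0,255)),(70,-22,(0,255,0)),(70,22,(0,255,0))]:
        z=97 if X>100 else 87
        p=(proj(r,np.r_[O+X*ex+Y*ey,z])+.5-[x0,y0])*k
        cv2.circle(im,tuple(int(v) for v in p),3,c,1)
    return im
t=crop(d["top"],282,208,40,44,10);s=crop(d["side"],275,215,60,85,6)
o=np.zeros((520,780,3),np.uint8);o[:440,:400]=t;o[:510,410:770]=s
cv2.imwrite("pics/f.png",o)
E
```

```text
[578.97703696 -71.03570125] [598.64528062  37.19165292]
```

View pics/f.png

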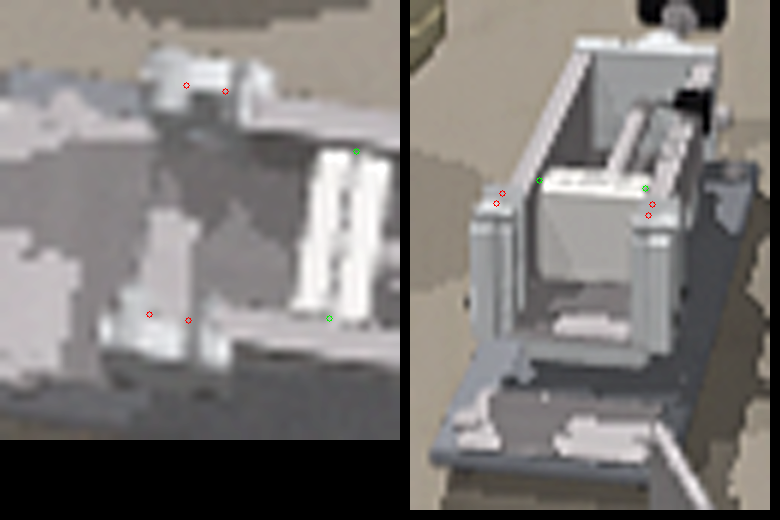

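Projected slot corners (red, at (186,86), (225,91), (150,314), (188,320)) sit in the slot within about 1 mm. The pusher ends (green) match too. I'll turn and move over the seat.

Scaled: -0.1125 rad is -0.0716.

Call:
creep_tool(rows=[{"wz": -0.0716, "jaw": 0}, {"wz": -0.0716, "jaw": 0}, {"wz": -0.0716, "jaw": 0}, {"wz": -0.0716, "jaw": 0}, {"wz": -0.0716, "jaw": 0}, {"wz": -0.0716, "jaw": 0}, {"wz": -0.0716, "jaw": 0}, {"wz": -0.0716, "jaw": 0}, {"wz": -0.0716, "jaw": 0}, {"wz": -0.0716, "jaw": 0}])

```text
clock: 6.53
position: [543.7, 265.7, 200.0]
tcp_rot: [-0.271, -3.126, 0.003]
ft_force: [0.5, 0.1, -0.0]
gripper_width: 0.059
grip_force: 41.7
```

Call:
creep_tool(rows=[{"dx": -0.0153, "dy": -0.0359, "jaw": 0}, {"dx": -0.0153, "dy": -0.0359, "jaw": 0}, {"dx": -0.0153, "dy": -0.0359, "jaw": 0}, {"dx": -0.0153, "dy": -0.0359, "jaw": 0}, {"dx": -0.0153, "dy": -0.0359, "jaw": 0}, {"dx": -0.0153, "dy": -0.0359, "jaw": 0}, {"dx": -0.0153, "dy": -0.0359, "jaw": 0}, {"dx": -0.0153, "dy": -0.0359, "jaw": 0}, {"jaw": 0}, {"jaw": 0}])

```text
clock: 7.37
position: [596.2, 36.7, 200.4]
tcp_rot: [-0.284, -3.125, 0.0]
ft_force: [-0.9, -0.1, -1.5]
gripper_width: 0.058
grip_force: 41.7
```

Call:
creep_tool(rows=[{"jaw": 0}, {"jaw": 0}, {"jaw": 0}, {"jaw": 0}])

```text
clock: 7.7
position: [596.6, 39.0, 202.7]
tcp_rot: [-0.278, -3.129, 0.0]
ft_force: [-0.3, -0.5, 0.1]
gripper_width: 0.057
grip_force: 41.7
```

```bash
python3 -c "
from h import *
plan((598,37,175),np.radians(79.7))"
```

```text
turn [-0.     -0.0002  0.0028] move [-1.7 -1.7 27.7] pos [596.6  39.  202.7] yaw 79.86 tilt 0.01 q [ 0.    0.27  1.24  0.    1.62 -1.39] F [-0.3 -0.5  0.1] w 0.057 gf 41.7 t 7.7
```

Scaled: 12 mm is 0.016, 10 mm is 0.0133, 0.0028 rad is 0.0018.

Call:
creep_tool(rows=[{"wz": 0.0018, "dx": -0.0023, "dy": -0.0023, "jaw": 0}, {"dz": 0.016, "jaw": 0}, {"dz": 0.016, "jaw": 0}, {"dz": 0.0133, "jaw": 0}, {"dz": 0.0067, "jaw": 0}, {"dz": 0.004, "jaw": 0}, {"dz": 0.004, "jaw": 0}, {"jaw": 0}, {"jaw": 0}, {"jaw": 0}])

```text
clock: 8.53
position: [598.4, 36.0, 158.4]
tcp_rot: [0.284, 3.128, 0.0]
ft_force: [0.4, 0.9, -0.9]
gripper_width: 0.055
grip_force: 41.7
```

```bash
python3 -c "
from h import *
plan((598,37,110),np.radians(79.7))"
```

```text
turn [ 0.0001  0.0011 -0.0015] move [ 0.6  0.9 48.4] pos [598.4  36.  158.4] yaw 79.62 tilt 0.06 q [-0.    0.3   1.3  -0.    1.54 -1.39] F [ 0.4  0.9 -0.9] w 0.055 gf 41.7 t 8.53
```

Scaled: 3 mm is 0.004, 0.5 mm is 0.0007.

Call:
creep_tool(rows=[{"dx": 0.0004, "dy": 0.0007, "dz": 0.004, "jaw": 0}, {"dz": 0.004, "jaw": 0}, {"dz": 0.004, "jaw": 0}, {"dz": 0.004, "jaw": 0}, {"dz": 0.004, "jaw": 0}, {"jaw": 0}, {"jaw": 0}])

```text
clock: 9.12
position: [597.8, 36.5, 142.5]
tcp_rot: [-0.284, -3.128, 0.0]
ft_force: [-0.2, 0.3, -0.0]
gripper_width: 0.056
grip_force: 41.7
```

```bash
python3 -c "
from h import *
plan((598,37,110),np.radians(79.7))"
```

```text
turn [-0.0002 -0.0006 -0.0014] move [-0.1  0.5 32.5] pos [597.8  36.5 142.5] yaw 79.62 tilt 0.03 q [-0.    0.31  1.32 -0.    1.51 -1.39] F [-0.2  0.3 -0. ] w 0.056 gf 41.7 t 9.12
```

No contact force with the die bottom at about 78 mm, so I'll carry on down.

Scaled: 4 mm is 0.0053, 3 mm is 0.004.

Call:
creep_tool(rows=[{"dz": 0.0053, "jaw": 0}, {"dz": 0.0053, "jaw": 0}, {"dz": 0.0053, "jaw": 0}, {"dz": 0.0053, "jaw": 0}, {"dz": 0.0053, "jaw": 0}, {"dz": 0.0053, "jaw": 0}, {"dz": 0.004, "jaw": 0}, {"dz": 0.0027, "jaw": 0}, {"jaw": 0}, {"jaw": 0}])

```text
clock: 9.95
position: [598.0, 36.5, 113.8]
tcp_rot: [0.284, 3.129, -0.0]
ft_force: [-0.3, -0.6, -0.6]
gripper_width: 0.057
grip_force: 41.7
```

```bash
python3 -c "
from h import *
plan((598,37,109),np.radians(79.7))"
```

```text
turn [-0.0001  0.     -0.0014] move [0.1 0.5 4.8] pos [598.   36.5 113.8] yaw 79.62 tilt 0.01 q [-0.    0.34  1.35 -0.    1.46 -1.39] F [-0.3 -0.6 -0.6] w 0.057 gf 41.7 t 9.95
```

Scaled: 1.5 mm is 0.002, 1 mm is 0.0013.

Call:
creep_tool(rows=[{"dz": 0.002, "jaw": 0}, {"dz": 0.002, "jaw": 0}, {"dz": 0.0013, "jaw": 0}, {"jaw": 0}, {"jaw": 0}])

```text
clock: 10.37
position: [597.9, 36.5, 109.7]
tcp_rot: [-0.284, -3.129, 0.0]
ft_force: [-1.1, 0.6, -0.7]
gripper_width: 0.054
grip_force: 41.7
```

Call:
creep_tool(rows=[{"dz": 0.0011, "jaw": 0}, {"dz": 0.0011, "jaw": 0}, {"jaw": 0}, {"jaw": 0}])

```text
clock: 10.7
position: [598.2, 36.5, 109.3]
tcp_rot: [0.284, 3.128, -0.0]
ft_force: [-2.8, 0.7, 5.9]
gripper_width: 0.06
grip_force: 42.5
```

It touched down at exactly the predicted height, so I'll release and rise.

Call:
creep_tool(rows=[{"jaw": 0.3}, {"jaw": 0.3}, {"jaw": 0.3}, {"jaw": 0.3}, {"jaw": 0.3}, {"dz": -0.0133, "jaw": 0.35}, {"dz": -0.0267, "jaw": 0.35}, {"dz": -0.0333, "jaw": 0.5}, {"dz": -0.04, "jaw": 0.6}, {"jaw": 0.6}])

```text
clock: 11.53
position: [600.3, 36.6, 201.4]
tcp_rot: [0.283, 3.117, 0.002]
ft_force: [0.6, -0.2, 1.7]
gripper_width: 0.6
grip_force: 0.0
```

```bash
python3 - <<'E'
from h import *
from plant import bot
r=bot.get_image("side");pickle.dump(r,open("im2.pkl","wb"))
cv2.imwrite("pics/g.png",cv2.resize(r["img"][195:300,265:345],None,fx=5.5,fy=5.5,interpolation=cv2.INTER_CUBIC))
plan((549,-242,200),np.radians(79.7))
E
```

```text
turn [ 0.0014  0.0084 -0.0014] move [   0.  -283.1   -1.6] pos [599.7  36.5 198.4] yaw 79.62 tilt 0.49 q [-0.    0.28  1.25 -0.    1.61 -1.39] F [ 0.1 -0.6 -0.7] w 0.596 gf 0.0 t 11.58
```

View pics/g.png

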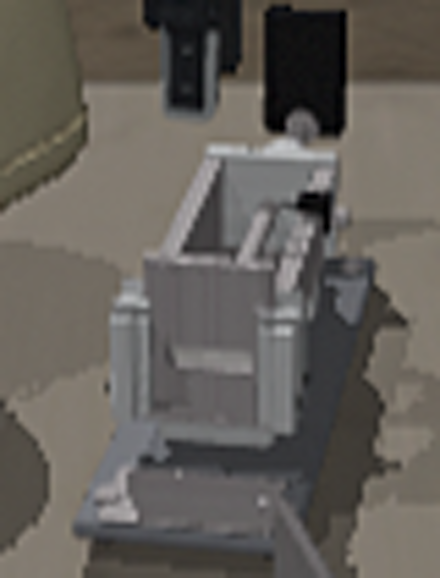

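The side view shows the die with its slit (at (212,355)) fully down in the slot, released and clear. Next is the black grip at (305,70) in that crop.

The rows are not in the units I measure in: shifts go in shares of 750 mm and turns go in shares of pi/2 rad. I convert before sending: -40 mm is -0.0533, -35 mm is -0.0467.

Call:
creep_tool(rows=[{"dy": -0.0467, "jaw": 0.6}, {"dy": -0.0533, "jaw": 0.6}, {"dy": -0.0533, "jaw": 0.6}, {"dy": -0.0533, "jaw": 0.6}, {"dy": -0.0533, "jaw": 0.6}, {"dy": -0.0533, "jaw": 0.6}, {"dy": -0.04, "jaw": 0.6}, {"dy": -0.024, "jaw": 0.6}, {"jaw": 0.6}, {"jaw": 0.6}])

```text
clock: 12.42
position: [546.5, -242.3, 192.6]
tcp_rot: [-0.287, -3.127, -0.001]
ft_force: [-0.3, 0.3, -0.6]
gripper_width: 0.599
grip_force: 0.0
```

Call:
creep_tool(rows=[{"jaw": 0.6}, {"jaw": 0.6}, {"jaw": 0.6}])

```text
clock: 12.67
position: [547.3, -240.6, 193.2]
tcp_rot: [-0.282, -3.129, -0.0]
ft_force: [-0.4, 0.2, -0.2]
gripper_width: 0.593
grip_force: 0.0
```

```bash
python3 - <<'E'
from h import *
d=pickle.load(open("im0.pkl","rb"));O=np.array([578.98,-71.04]);ex=np.array([.1788,.9839])
print("expect",O-174*ex)
# grip blob in top view im0 : mean over heights; from side im2 for lateral check
for n,box in(("top",(235,260,400,425)),("side",(190,225,305,335))):
    r=d[n];y0,y1,x0,x1=box;m=(r["img"][y0:y1,x0:x1].max(2)<50)
    p=np.argwhere(m)[:,::-1]+[x0,y0];c=p.mean(0);print(n,len(p),p.min(0),p.max(0),[ray(r,*c,z).round(1) for z in(100,111)],"top edge ctr",ray(r,c[0],p[:,1].min()-.5,131).round(1))
plan((547.9,-242.2,109),np.radians(79.7))
E
```

```text
expect [ 547.8688 -242.2386]
top 123 [406 235] [416 255] [array([ 545.3, -239.4]), array([ 543.4, -237. ])] top edge ctr [ 567.6 -234.5]
side 316 [313 196] [327 219] [array([ 545.9, -238.7]), array([ 547.2, -208.6])] top edge ctr [ 545.9 -250.3]
turn [ 0.0001 -0.      0.0003] move [-0.9 -1.4 84.2] pos [ 547.3 -240.6  193.2] yaw 79.72 tilt 0.0 q [-0.48  0.28  1.26  0.    1.61 -1.87] F [-0.4  0.2 -0.2] w 0.593 gf 0.0 t 12.67
```

Scaled: 20 mm is 0.0267, 15 mm is 0.02.

Call:
creep_tool(rows=[{"dy": -0.0013, "dz": 0.0267, "jaw": 0.6}, {"dz": 0.0267, "jaw": 0.6}, {"dz": 0.0267, "jaw": 0.6}, {"dz": 0.02, "jaw": 0.6}, {"dz": 0.012, "jaw": 0.6}, {"jaw": 0.6}, {"jaw": 0.6}])

```text
clock: 13.25
position: [547.0, -242.4, 109.5]
tcp_rot: [0.283, 3.129, -0.0]
ft_force: [-0.2, -0.4, 0.0]
gripper_width: 0.6
grip_force: 0.0
```

Call:
creep_tool(rows=[{"jaw": 0}, {"jaw": 0}, {"jaw": 0}, {"jaw": 0}, {"jaw": 0}, {"jaw": 0}, {"jaw": 0}], grip_force=80)

```text
clock: 13.83
position: [547.4, -242.6, 110.6]
tcp_rot: [0.284, 3.127, -0.0]
ft_force: [-1.3, 3.1, 5.6]
gripper_width: 0.154
grip_force: 78.6
```

```bash
python3 -c "
from h import *
plan((547.9,-242.2,109),np.radians(79.7))"
```

```text
turn [ 0.0001  0.0021 -0.0012] move [-0.4  0.5  1.6] pos [ 547.4 -242.6  110.6] yaw 79.63 tilt 0.12 q [-0.48  0.34  1.35  0.    1.45 -1.87] F [-1.3  3.1  5.6] w 0.154 gf 78.6 t 13.83
```

Scaled: -12 mm is -0.016, -10 mm is -0.0133.

Call:
creep_tool(rows=[{"dy": -0.008, "jaw": 0}, {"dy": -0.0133, "jaw": 0}, {"dy": -0.016, "jaw": 0}, {"dy": -0.016, "jaw": 0}, {"dy": -0.016, "jaw": 0}, {"dy": -0.0107, "jaw": 0}, {"dy": -0.0067, "jaw": 0}, {"dy": -0.0027, "jaw": 0}, {"jaw": 0}, {"jaw": 0}])

```text
clock: 14.67
position: [535.5, -307.3, 110.6]
tcp_rot: [0.283, 3.128, 0.004]
ft_force: [-1.4, 10.1, 7.8]
gripper_width: 0.15
grip_force: 79.0
```

```bash
python3 - <<'E'
from h import *
from plant import bot
d={n:bot.get_image(n) for n in("top","side")};pickle.dump(d,open("im3.pkl","wb"))
t=d["top"]
O=np.array([578.98,-71.04]);a=np.radians(79.7);ex=np.array([np.cos(a),np.sin(a)]);ey=np.array([-ex[1],ex[0]])
c=[(-40,45),(40,45),(40,-30),(-40,-30)];src=np.float32([proj(t,np.r_[O+x*ex+y*ey,89]) for x,y in c])
im=cv2.warpPerspective(t["img"],cv2.getPerspectiveTransform(src,np.float32([(0,0),(640,0),(640,600),(0,600)])),(640,600),flags=cv2.INTER_CUBIC)
cv2.imwrite("pics/i.png",np.clip(255*(im/255.)**.7,0,255).astype(np.uint8))
plan((547.9,-242.2,109),np.radians(79.7))
E
```

```text
turn [ 0.0024  0.0011 -0.0003] move [-0.6 66.1  1.7] pos [ 535.5 -307.1  110.7] yaw 79.68 tilt 0.15 q [-0.58  0.39  1.29  0.    1.46 -1.97] F [-1.9 10.4  8.1] w 0.155 gf 79.0 t 14.77
```

View pics/i.png

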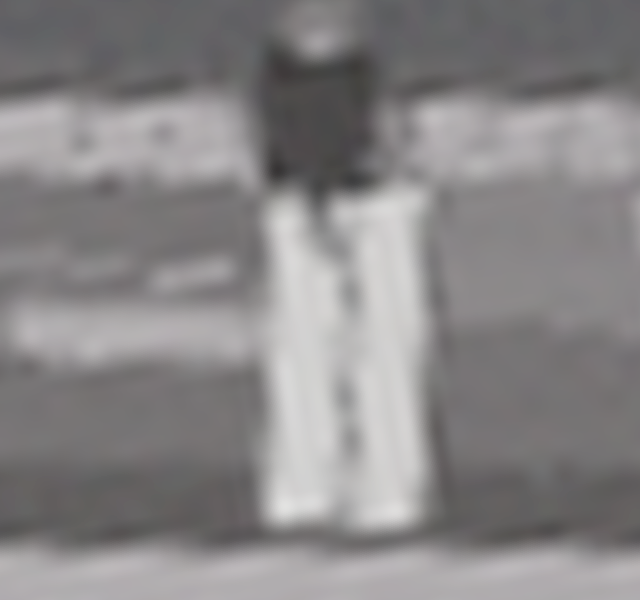

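The dark line is at column 348 and the pointer (318,200) tapers to about (322,235). At 8 px/mm the line is about 3 mm short, so I'll pull 3 mm more.

Scaled: -2 mm is -0.0027, -1.1 mm is -0.0015.

Call:
creep_tool(rows=[{"dy": -0.0027, "jaw": 0}, {"dy": -0.0015, "jaw": 0}, {"jaw": 0}, {"jaw": 0}, {"jaw": 0}, {"jaw": 0}])

```text
clock: 15.27
position: [535.0, -310.0, 110.6]
tcp_rot: [0.282, 3.128, 0.004]
ft_force: [-1.4, 10.7, 7.9]
gripper_width: 0.154
grip_force: 79.1
```

```bash
python3 - <<'E'
from h import *
from plant import bot
t=bot.get_image("top");G=cv2.cvtColor(t["img"],cv2.COLOR_BGR2GRAY).astype(np.float32)
O=np.array([578.98,-71.04]);a=np.radians(79.7);ex=np.array([np.cos(a),np.sin(a)]);ey=np.array([-ex[1],ex[0]])
def S(z,X,Y):
    X,Y=np.meshgrid(X,Y);W=O[:,None,None]+ex[:,None,None]*X+ey[:,None,None]*Y
    w=np.einsum('ij,jab->iab',P(t),np.stack([W[0],W[1],X*0+z,X*0+1]));return cv2.remap(G,(w[0]/w[2]).astype(np.float32),(w[1]/w[2]).astype(np.float32),1)
X=np.arange(-14,16.)
for z,y in((91,20),(91,18),(91,16),(87,12),(87,8),(87,0),(87,-8),(87,-14)): print(y,S(z,X,[y-1,y,y+1.]).mean(0).astype(int))
plan((547.9,-242.2,109),np.radians(79.7))
E
```

```text
20 [ 85  85  90  96 115 146 175 167 159 152 143 133 112  88  76  97 121 133
 144 154 160 165 159 143 125 114 104 100 102 103]
18 [ 83  83  89  96 111 144 178 185 183 181 172 162 143 114  91 121 153 176
 181 186 185 184 175 150 121 110 105 102 102 102]
16 [ 84  83  87  93 101 134 169 188 188 187 178 169 155 129 103 122 157 186
 186 187 186 185 182 152 119 100 101 101 102 102]
12 [107 109 111 112 112 134 164 189 188 188 187 185 182 157 131 128 156 183
 187 186 186 184 183 160 125  95  98 101 103 104]
8 [100 100  99 108 123 139 161 182 189 189 188 187 185 173 145 120 140 168
 186 186 186 184 180 172 138 105  93  99 104 105]
0 [113 111 116 121 136 161 185 188 189 189 187 186 173 157 147 155 165 174
 181 186 185 184 170 143 117 101  89  82  83  83]
-8 [ 85  85  87 100 115 137 162 187 189 189 188 187 185 168 145 127 152 176
 187 187 187 184 182 166 124  85  77  80  82  82]
-14 [ 73  76  80  89 119 147 167 179 189 189 189 185 176 167 165 165 167 176
 184 186 185 183 168 150 128 103  79  75  72  70]
turn [ 0.0026  0.001  -0.    ] move [-0.6 69.   1.6] pos [ 535.  -310.   110.6] yaw 79.7 tilt 0.16 q [-0.59  0.39  1.28  0.    1.46 -1.98] F [-0.7 11.   8.3] w 0.154 gf 79.1 t 15.32
```

The line (x≈0.5) and pointer (x≈0) are level. I'll hold, check nothing drifts, and hand in.

Call:
creep_tool(rows=[{"jaw": 0}, {"jaw": 0}, {"jaw": 0}, {"jaw": 0}, {"jaw": 0}, {"jaw": 0}, {"jaw": 0}, {"jaw": 0}, {"jaw": 0}, {"jaw": 0}])

```text
clock: 16.15
position: [535.0, -310.0, 110.7]
tcp_rot: [0.282, 3.128, 0.004]
ft_force: [-1.8, 10.7, 7.4]
gripper_width: 0.153
grip_force: 79.1
```

```bash
python3 -c "
from plant import bot
print(bot.finish_job())"
```

```text
the job is handed in; nothing more can be done
None
```

The ribbon die is fully down in the press slot and released, the plunger is gripped at about 79 N with its line within about 1 mm of the pointer, and the job was handed in at about 16 s; no verdict was printed.

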